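# Set the foot clearance of the bench tube jig with its gauge blade

### The arm

A 6-joint arm with a two-finger parallel gripper is mounted at the origin on the work surface; the furniture and walls round the work are solid. World frame = base frame: x ahead of the robot, y to its left, z up, the work surface at z = 0. Lengths are in m, angles in rad, forces in N, time in s.
With the tool pointing down it reaches from about 0.375 to 0.9 m from the base axis. Payload 3.1 kg.
Tool frame: the origin (TCP) lies at the very end of the fingers, on their centre line; the grasp point (between the pads) lies 19 mm behind it; z points along the fingers, y is the line along which they close (so a half turn about z gives the same grasp; the last joint's range is limited). The gripper opens to 87 mm and grips with 3 to 60 N. Pads are 19 mm wide; open, the fingers measure 117 mm over their backs; the gripper's body (75 mm by 190 mm) begins 51 mm behind the grasp point.
Start: joints at [1.161, 0.527, 1.433, -0, 1.181, -0.178], TCP at [0.143, 0.608, 0.223] pointing down, gripper open.
Joint ranges: [-3.08, 3.08], [-0.75, 2.2], [0.22, 2.44], [-1.43, 4.57], [0, 2.65], [-2.85, 2.85]. Speed limits (rad/s): [2.79, 2.79, 3.14, 3.14, 3.14, 3.14].

### API

Orientations are given as a unit quaternion [x, y, z, w].
In Python, from rig import status, viewer, robot gives the robot as it stands.
- The arm moves only by the tool arm_command, never from a script. Its arguments are lists of equal length, an entry for each row: "delta_rot": the turn, a rotation vector about the tool's x, y, z in degrees, a list of three; "delta_pos": the shift along the tool's x, y, z in m, a list of three; "gripper": the closure, from -1 (fully open) to 1 (shut). In form: {"delta_rot": [[rx, ry, rz], ...], "delta_pos": [[dx, dy, dz], ...], "gripper": [gripper, ...]}. A call has 1 to 12 rows; each row is the pose to reach, as a shift and turn from the pose commanded when the call began, along the tool's axes at that moment; what a row does not reach only later rows make up. A row lasts 1/12 s, in which the tool goes at most 41.7 mm and 7.16 degrees, less where a joint would pass 70% of its speed; a pose out of reach is approached as far as the arm can. A call with a gripper value outside its range is refused whole. The fingers move at their own pace and stop on an object; "grip_force" is the grip in N (left out, the last holds). Time passes only in rows, so rows that repeat a pose let the fingers close. It gives the time, the measured TCP pose, the force, the opening and the grip force at its end, in the units of the state.
- status.get_obs(): the state, without advancing time (a new reading comes with each control period).
- viewer.camera(name): name is "scene" or "top" or "wrist"; returns a dict with "pixels" (400x640x3 uint8, blue, green, red), "fx", "fy", "cx", "cy" (pixels), "k1" (the pictures are not rectified: a ray, as slopes to the right and down, at radius r is drawn at 1 + k1 r^2 times it, then the intrinsics apply), "pose" (4x4, takes a point from camera to world coordinates); the wrist camera has in their place "mount" (4x4, takes a point from camera to tool coordinates, whose origin is the TCP and whose axes are the flange's). Camera axes: x right, y down, z forward; pixel columns grow to the right and rows downward; lengths in m; the calibration is good to about 2 mm. A picture is of the moment at which its call begins: read the wrist's pose just before it. There is no depth.
- robot.hand_in(): hands the job in; it is judged then, once.
The state is a dict: "time": time; "q": joint angles; "joint_velocities": joint speeds; "joint_torque": joint torques, N m; "position": TCP position; "tool_rot": TCP orientation; "ft_force": force on the tool from outside, world axes, zero at the start; "moment": the same for the moment, N m; "grip_width": finger opening in m; "grip_force": force on a finger pad.
Only numpy, scipy, OpenCV 4.12 (cv2) and the standard library are available. Lean on these libraries where they do the work, as an engineer would, in place of code of your own. Each camera call takes 0.05 s, during which the arm holds its last target. There are 200 camera calls.

### The job

Set the clearance screw on the blue bench jig: push the orange-handled gauge blade fully home under the rubber foot, then turn the black knob clockwise a little at a time until the blade just drags, taking a pull of about 4 N to slide, neither loose nor pinched hard. Try it by drawing the blade back about a centimetre under the pressing foot, not right out, and leave it fully home, just dragging, with your hands off. Leave the other things on the table where they are.

Things in the scene. Friction and masses are not known exactly. Their poses are not given: they have to be found in the camera images.
- jig: Fixed blue jig; base plate 90 x 240 x 12 mm, a C-frame over one end. Origin: on the table top under the blade's centre line. y: the way the blade is drawn out (from C-frame to orange handle); z up; the frame's column is on the +x side. The vertical knob axis is at jig x = 0, y = -70 mm. The guide cheeks beside the blade are 26 mm high.
- frame_deck (a point): Middle of the C-frame's top deck under the knob, 88 mm above the table, on the knob's axis; the deck reaches 20 mm to jig -x, 58 mm to +x and 24 mm either way in y. Axes as the jig's.
- gauge: Brass-coloured blade, 20 mm wide, 6 mm thick (top face 24 mm above the table), with an upright orange handle; slides only along jig y. Origin: in the handle, 52 mm above the table, where it is gripped; at jig y = +45 mm fully home (against a stop), at most +115 mm; starts drawn out, tip clear of the foot. Axes as the jig's. Home, the tip reaches 20 mm past the knob's axis.
- gauge_top (a point): Centre of the top of the orange handle, 70 mm high; the handle is 24 mm (jig x) by 16 mm (jig y), 46 mm tall. The blade slides freely with about 0.4 N; under the foot with about 0.4 N plus 0.6 times the press (read when a slow pull has just stopped: about 0.5 times the press). Drawn over 25 mm from home it slips from under a pressing foot, which drops and bars the way back.
- knob (a joint): Angle of the black fluted knob with a white index line, rad: 0 to 5, growing clockwise seen from above, which lowers the foot 2.5 mm a radian. Starts between 0 and 0.4; stays where it is left; neither rises nor sinks. About 0.1 N m turns it, loaded or not: the foot's press cannot be felt in it.
- knob_grip (a point): On the knob's vertical axis, 118 mm above the table, at mid-height of its round grip, which is 36 mm across and runs from 104 to 132 mm above the table; below is a thin stem, then the deck at 88 mm.
- spindle: Screw spindle in the C-frame under the knob, out of reach; origin on the axis, 62 mm high at knob 0, sinking 2.5 mm a radian. Carries a pad holder and a sprung black rubber foot, 18 mm across. Through wear the pad's height is unknown: the foot meets the blade at some knob angle from 0.9 to 2.9; from there its press grows 10 N a radian (4 N a mm).
- primer_can: Bystander: metal can with a black cap, 66 mm across, 84 mm high; origin under its centre.
- flux_tin: Bystander: flat round tin, 58 mm across, 27 mm high; origin under its centre.
- copper_elbow: Bystander: copper pipe elbow, 51 x 51 x 23 mm; origin under its centre.
- thread_tape: Bystander: yellow and blue roll of thread tape, 49 mm across, 17 mm high; origin under its centre.
- level: Bystander: blue spirit level, 20 x 220 x 37 mm, standing on its edge along its y, at the far edge of the table; origin under its middle.

How it is judged:
By the outcome, as a careful person would: the job done as asked, in the order asked, and still so for the second after the job is handed in, with the robot touching nothing.
It also fails if it takes over 72 s, if anything falls off the work surface, if the arm or the gripper's body presses on something with over 40 N, if the wrist force passes 120 N, or if a joint passes its speed limit or range.

## Working session

There is one attempt and no reset: what is moved stays moved. The work goes in short steps, Python scripts to look and compute and a tool call to move; the robot and the scene stay as the last step left them, time stands still between calls to the robot, and variables do not carry over. Pictures are saved under pics/ and viewed, at most 10 in all, crops included, and the job is handed in when it is done.

Besides the shell and the picture viewer there is one more tool, called after "Request:" by a JSON object that holds its "api" and its "payload". arm_command: Moves the arm, as the interface text tells. Its arguments: {"type":"object","properties":{"delta_rot":{"type":"array","items":{"type":"array","items":{"type":"number"}}},"delta_pos":{"type":"array","items":{"type":"array","items":{"type":"number"}}},"gripper":{"type":"array","items":{"type":"number"}},"grip_force":{"type":"number"}},"required":["delta_rot","delta_pos","gripper"]}

```bash
mkdir -p pics; ls; cat > h.py <<'E'
import numpy as np, cv2
from rig import status, viewer, robot
from scipy.spatial.transform import Rotation as R
def T():
    o=status.get_obs(); M=np.eye(4); M[:3,:3]=R.from_quat(o["tool_rot"]).as_matrix(); M[:3,3]=o["position"]; return M
def snap(n,f):
    t=T(); c=viewer.camera(n); cv2.imwrite("pics/"+f,c["pixels"])
    P=c["pose"] if "pose" in c else t@np.array(c["mount"])
    np.savez("pics/"+n+".npz",P=P,i=[c["fx"],c["fy"],c["cx"],c["cy"],c["k1"]]); return c
def pt(n,u,v,z):
    d=np.load("pics/"+n+".npz"); fx,fy,cx,cy,k=d["i"]; P=d["P"]
    a=np.array([(u-cx)/fx,(v-cy)/fy]); s=a.copy()
    for _ in range(30): s=a/(1+k*(s@s))
    r=P[:3,:3]@np.array([s[0],s[1],1]); return P[:3,3]+r*(z-P[2,3])/r[2]
E
python3 - <<'E'
from h import *
snap("top","t1.png"); snap("scene","s1.png")
o=status.get_obs(); print(o)
E
```

```text
pics
{'time': 0.1, 'q': array([ 1.16148724e+00,  5.28370895e-01,  1.43373631e+00, -3.28235148e-06,
        1.18136673e+00, -1.78498946e-01]), 'joint_velocities': array([-1.50877303e-03, -1.65199608e-03, -3.24466075e-03,  6.61386199e-04,
        8.63814409e-04,  7.11910993e-05]), 'joint_torque': array([ 2.61379473e-04, -4.40986419e+01, -1.77150571e+01,  6.35164138e-02,
        5.34128433e-02, -2.59739835e-05]), 'position': array([0.14269628, 0.60784652, 0.22168293]), 'tool_rot': array([ 1.15148404e-01,  9.93347855e-01, -9.00746313e-04, -2.71042679e-04]), 'ft_force': array([-0.5065059 , -0.05046177, -0.59619845]), 'moment': array([ 0.00218658, -0.00043637,  0.00124513]), 'grip_force': 0.0, 'grip_width': 0.08680044172622026}
```

View pics/t1.png

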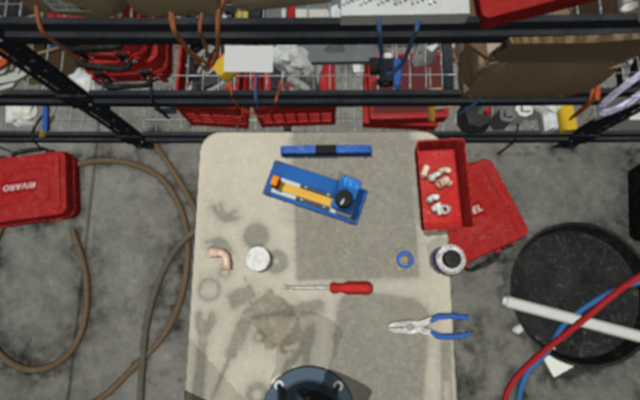

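View pics/s1.png

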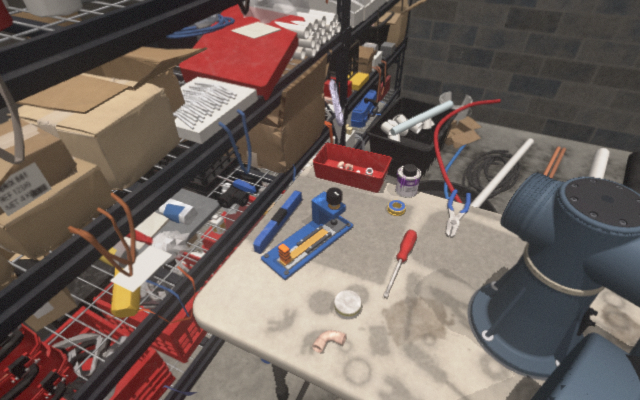

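Top view: the knob is at (344,198), the orange handle at (275,183) and the jig corners are at about (272,163), (263,190), (367,190) and (358,222). The can is at (450,260), and the level runs along the top edge at v≈151.

```bash
python3 - <<'E'
from h import *
for n,u,v,z in [("top",344,198,.132),("top",275,183,.07),("top",310,385,0),("top",263,190,.012),("top",272,163,.012),("top",358,222,.012),("top",367,190,.012),("top",326,151,.037),("scene",334,196,.132),("scene",285,249,.07)]: print(n,u,v,pt(n,u,v,z).round(3))
d=np.load("pics/top.npz");print(d["P"].round(2),d["i"])
c=cv2.imread("pics/t1.png")[140:240,240:390]; cv2.imwrite("pics/t1c.png",cv2.resize(c,(800,533),interpolation=cv2.INTER_CUBIC))
E
```

```text
top 344 198 [ 0.461 -0.078  0.132]
top 275 183 [0.507 0.076 0.07 ]
top 310 385 [ 0.061 -0.004  0.   ]
top 263 190 [0.503 0.113 0.012]
top 272 163 [0.571 0.093 0.012]
top 358 222 [ 0.426 -0.115  0.012]
top 367 190 [ 0.503 -0.138  0.012]
top 326 151 [ 0.593 -0.039  0.037]
scene 334 196 [ 0.455 -0.064  0.132]
scene 285 249 [0.509 0.082 0.07 ]
[[ 0.   -0.98  0.18  0.29]
 [-1.   -0.    0.02 -0.05]
 [-0.01 -0.18 -0.98  1.  ]
 [ 0.    0.    0.    1.  ]] [4.18162337e+02 4.18162337e+02 3.23820342e+02 2.01109201e+02
 2.41938351e-02]
```

View pics/t1c.png

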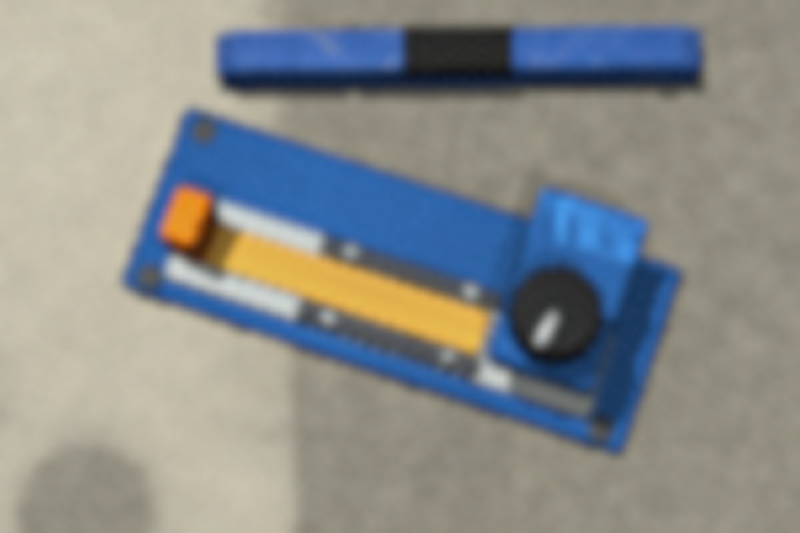

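```bash
cat >> h.py <<'E'
def go(pos,yaw):  # yaw: world angle of tool y, pointing down
    M=T(); s,c=np.sin(yaw),np.cos(yaw)
    G=np.array([[-s,c,0],[c,s,0],[0,0,-1]]).T
    G=np.column_stack([np.cross([c,s,0],[0,0,-1]),[c,s,0],[0,0,-1]])
    print("rot",np.degrees(R.from_matrix(M[:3,:3].T@G).as_rotvec()).round(2),"pos",(M[:3,:3].T@(np.array(pos)-M[:3,3])).round(4))
E
python3 - <<'E'
from h import *
f=lambda x,y,z: pt("top",240+x/5.333,140+y/5.333,z)[:2]
a,b,c,d=[f(*p,.012) for p in [(190,110),(125,285),(680,268),(620,452)]]
print("edges",np.degrees(np.arctan2(*(a-c)[::-1])),np.degrees(np.arctan2(*(b-d)[::-1])),np.linalg.norm(a-c),np.linalg.norm(a-b),(a+b+c+d)/4)
k=f(556,314,.132);h=f(187,218,.07);print(k,h,np.degrees(np.arctan2(*(h-k)[::-1])),np.linalg.norm(h-k))
print(np.array(viewer.camera("wrist")["mount"]).round(3))
go([.48,.02,.28],np.radians(-16.6))
E
```

```text
edges 71.63706855264489 71.20891873141173 0.23454060820999723 0.08614157598683275 [ 0.49848923 -0.01359242]
[ 0.45885021 -0.07871784] [0.51234284 0.07620412] 70.95084127581218 0.1638971519152574
[[ 0.    -0.962 -0.274  0.075]
 [ 1.     0.     0.001 -0.001]
 [-0.001 -0.274  0.962 -0.162]
 [ 0.     0.     0.     1.   ]]
rot [-9.000e-02  6.000e-02  9.338e+01] pos [-0.4628 -0.4953 -0.0575]
```

Request:
{"api": "arm_command", "payload": {"delta_rot": [[0,0,95.4],[0,0,95.4],[0,0,95.4],[0,0,95.4],[0,0,95.4],[0,0,95.4],[0,0,95.4],[0,0,95.4],[0,0,95.4],[0,0,95.4],[0,0,95.4],[0,0,95.4]], "delta_pos": [[-0.463,-0.495,-0.057],[-0.463,-0.495,-0.057],[-0.463,-0.495,-0.057],[-0.463,-0.495,-0.057],[-0.463,-0.495,-0.057],[-0.463,-0.495,-0.057],[-0.463,-0.495,-0.057],[-0.463,-0.495,-0.057],[-0.463,-0.495,-0.057],[-0.463,-0.495,-0.057],[-0.463,-0.495,-0.057],[-0.463,-0.495,-0.057]], "gripper": [-1,-1,-1,-1,-1,-1,-1,-1,-1,-1,-1,-1]}}

```text
time: 1.15
position: [0.3914, 0.1744, 0.2647]
tool_rot: [0.763, 0.646, 0.0, -0.0]
ft_force: [1.8, 0.0, 0.2]
grip_width: 0.0868
grip_force: 0.0
```

Request:
{"api": "arm_command", "payload": {"delta_rot": [[0,0,0],[0,0,0],[0,0,0],[0,0,0],[0,0,0]], "delta_pos": [[0,0,0],[0,0,0],[0,0,0],[0,0,0],[0,0,0]], "gripper": [-1,-1,-1,-1,-1]}}

```text
time: 1.57
position: [0.3898, 0.1776, 0.2642]
tool_rot: [0.76, 0.65, -0.0, -0.0]
ft_force: [-0.7, -0.4, 0.6]
grip_width: 0.0869
grip_force: 0.0
```

```bash
python3 - <<'E'
from h import *
c=snap("wrist","w1.png"); print(T().round(4)); print(status.get_obs()["ft_force"])
E
```

```text
[[ 1.560e-01  9.878e-01 -8.000e-04  3.900e-01]
 [ 9.878e-01 -1.560e-01  1.000e-04  1.776e-01]
 [-1.000e-04 -8.000e-04 -1.000e+00  2.643e-01]
 [ 0.000e+00  0.000e+00  0.000e+00  1.000e+00]]
[ 0.38063846 -0.23929417 -0.96709861]
```

View pics/w1.png

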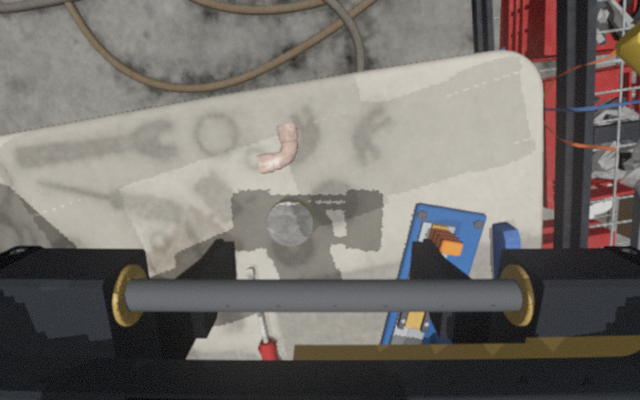

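The move was speed-limited partway. In this view the fingers fill the lower half, so I'll move the TCP past the knob, which puts the jig in the upper half.

```bash
python3 - <<'E'
from h import *
go([.44,-.12,.28],np.radians(-18.7))
E
```

```text
rot [-0.04  0.01  9.72] pos [-0.2862  0.0959 -0.0158]
```

Request:
{"api": "arm_command", "payload": {"delta_rot": [[0,0,9.7],[0,0,9.7],[0,0,9.7],[0,0,9.7],[0,0,9.7],[0,0,9.7],[0,0,9.7],[0,0,9.7],[0,0,9.7],[0,0,9.7],[0,0,9.7],[0,0,9.7]], "delta_pos": [[-0.286,0.096,-0.016],[-0.286,0.096,-0.016],[-0.286,0.096,-0.016],[-0.286,0.096,-0.016],[-0.286,0.096,-0.016],[-0.286,0.096,-0.016],[-0.286,0.096,-0.016],[-0.286,0.096,-0.016],[-0.286,0.096,-0.016],[-0.286,0.096,-0.016],[-0.286,0.096,-0.016],[-0.286,0.096,-0.016]], "gripper": [-1,-1,-1,-1,-1,-1,-1,-1,-1,-1,-1,-1]}}

```text
time: 2.62
position: [0.4396, -0.1191, 0.2802]
tool_rot: [0.813, 0.583, -0.0, -0.001]
ft_force: [-0.3, -0.3, 0.3]
grip_width: 0.0869
grip_force: 0.0
```

```bash
python3 - <<'E'
from h import *
c=snap("wrist","w2.png"); print(T().round(4)); print(status.get_obs()["ft_force"])
E
```

```text
[[ 3.207e-01  9.472e-01 -7.000e-04  4.398e-01]
 [ 9.472e-01 -3.207e-01  7.000e-04 -1.193e-01]
 [ 5.000e-04 -9.000e-04 -1.000e+00  2.803e-01]
 [ 0.000e+00  0.000e+00  0.000e+00  1.000e+00]]
[ 0.27077065  0.62171377 -0.72747306]
```

View pics/w2.png

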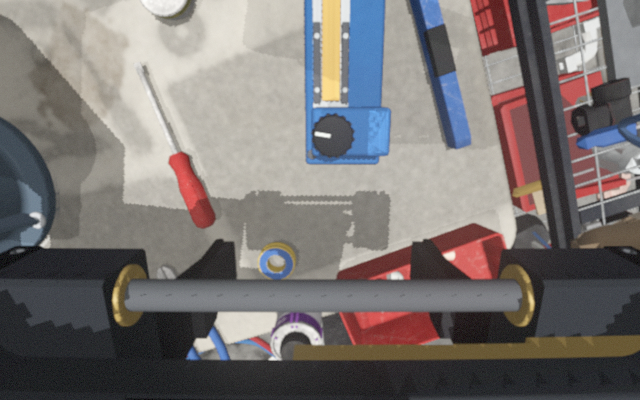

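Wrist view: the knob top centre is at (333,135) with its index line pointing to jig −x. The blade runs straight up the picture: centre (331,5) and (330,90), edges u≈322 and 340.

```bash
python3 - <<'E'
from h import *
k=pt("wrist",333,135,.132);print("knob",k, pt("wrist",312,135,.132),pt("wrist",354,135,.132))
a=pt("wrist",331.5,8,.024);b=pt("wrist",331,95,.024);print(a,b,np.degrees(np.arctan2(*(a-b)[:2][::-1])))
a=pt("wrist",307,5,.012);b=pt("wrist",306,160,.012);print(a,b,np.degrees(np.arctan2(*(a-b)[:2][::-1])))
a=pt("wrist",385,5,.012);b=pt("wrist",380,160,.012);print(a,b,np.degrees(np.arctan2(*(a-b)[:2][::-1])))
E
```

```text
knob [ 0.46290795 -0.07757953  0.132     ] [ 0.44580078 -0.0717981   0.132     ] [ 0.48002185 -0.0833492   0.132     ]
[0.50317975 0.04049846 0.024     ] [ 0.47449001 -0.04425714  0.024     ] 71.29905870881534
[0.47986294 0.05455081 0.012     ] [ 0.42215995 -0.10637861  0.012     ] 70.27415206908141
[0.56083982 0.02734461 0.012     ] [ 0.5073823  -0.13512564  0.012     ] 71.78726306351238
```

```bash
cat >> h.py <<'E'
K=np.array([.463,-.0777]); JY=np.array([np.cos(np.radians(71.2)),np.sin(np.radians(71.2))]); JX=np.array([JY[1],-JY[0]])
YAW=np.radians(-18.8)
def J(x,y,z): return [*(K+JX*x+JY*(y+.07)),z]
def st():
    o=status.get_obs(); p=o["position"]; d=p[:2]-K; f=o["ft_force"]
    print(round(o["time"],2),"jig",(d@JX).round(4),(d@JY-.07).round(4),p[2].round(4),"F",(f[:2]@JX).round(2),(f[:2]@JY).round(2),f[2].round(2),"q6",o["q"][5].round(3),"yaw",np.degrees(np.arctan2(*T()[:2,1][::-1])).round(2))
E
python3 - <<'E'
from h import *
st(); go(J(0,.0925,.13),YAW)
E
```

```text
2.67 jig -0.0086 -0.1168 0.2803 F 0.06 0.68 -0.73 q6 -0.185 yaw -18.7
rot [-0.05 -0.03  0.1 ] pos [0.2092 0.0091 0.1504]
```

Request:
{"api": "arm_command", "payload": {"delta_rot": [[0,0,0],[0,0,0],[0,0,0],[0,0,0],[0,0,0],[0,0,0],[0,0,0],[0,0,0],[0,0,0],[0,0,0]], "delta_pos": [[0.209,0.009,0.15],[0.209,0.009,0.15],[0.209,0.009,0.15],[0.209,0.009,0.15],[0.209,0.009,0.15],[0.209,0.009,0.15],[0.209,0.009,0.15],[0.209,0.009,0.15],[0.209,0.009,0.15],[0.209,0.009,0.15]], "gripper": [-0.15,-0.15,-0.15,-0.15,-0.15,-0.15,-0.15,-0.15,-0.15,-0.15], "grip_force": 30}}

```text
time: 3.5
position: [0.5164, 0.0731, 0.1315]
tool_rot: [0.813, 0.582, 0.0, 0.001]
ft_force: [0.2, -0.2, -0.0]
grip_width: 0.0502
grip_force: 0.0
```

```bash
python3 - <<'E'
from h import *
st(); go(J(0,.0925,.034),YAW); print(status.get_obs()["q"].round(3))
c=snap("scene","s2.png")["pixels"][170:290,220:380]; cv2.imwrite("pics/s2c.png",cv2.resize(c,(800,600),interpolation=cv2.INTER_CUBIC))
E
```

```text
3.5 jig 0.002 0.09 0.1315 F 0.29 -0.1 -0.05 q6 0.256 yaw -18.86
rot [ 0.08  0.   -0.06] pos [ 0.0025 -0.0021  0.0975]
[-7.400e-02  5.230e-01  1.779e+00 -1.000e-03  8.380e-01  2.560e-01]
```

View pics/s2c.png

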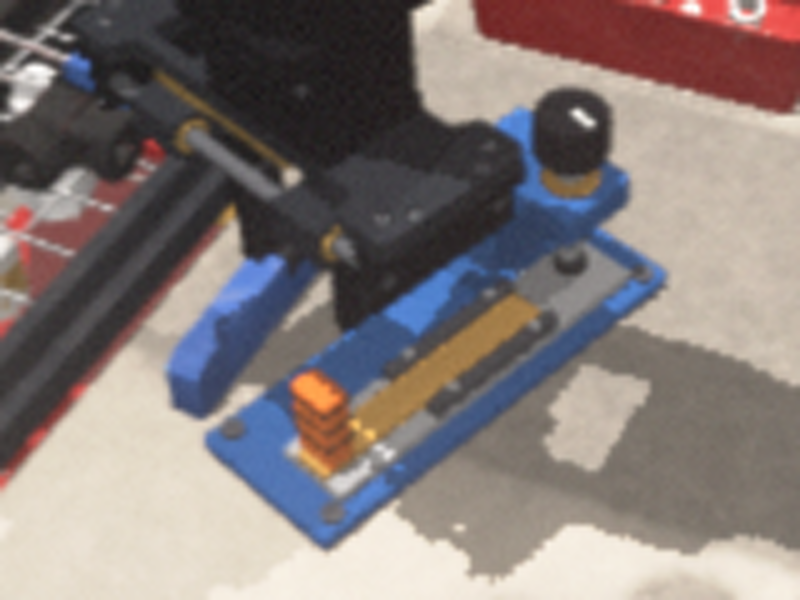

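The scene view shows the handle top at about scene pixel (284,248), with the gripper hanging above and nothing in its way. I'll descend at jig y = 0.094.

Request:
{"api": "arm_command", "payload": {"delta_rot": [[0,0,0],[0,0,0],[0,0,0],[0,0,0],[0,0,0],[0,0,0],[0,0,0],[0,0,0],[0,0,0],[0,0,0],[0,0,0],[0,0,0]], "delta_pos": [[0.004,-0.002,0.03],[0.004,-0.002,0.06],[0.004,-0.002,0.08],[0.004,-0.002,0.097],[0.004,-0.002,0.097],[0.004,-0.002,0.097],[0.004,-0.002,0.097],[0.004,-0.002,0.097],[0.004,-0.002,0.097],[0.004,-0.002,0.097],[0.004,-0.002,0.097],[0.004,-0.002,0.097]], "gripper": [-0.15,-0.15,-0.15,-0.15,-0.15,0.8,0.8,0.8,0.8,0.8,0.8,0.8], "grip_force": 25}}

```text
time: 4.55
position: [0.5151, 0.0782, 0.0344]
tool_rot: [0.813, 0.582, -0.0, -0.0]
ft_force: [-1.7, 1.1, 6.6]
grip_width: 0.0237
grip_force: 25.0
```

```bash
python3 - <<'E'
from h import *
st(); go(J(0,.05,.034),YAW)
E
```

```text
4.55 jig -0.0009 0.0944 0.0344 F -1.99 0.48 6.59 q6 0.265 yaw -18.85
rot [-0.04  0.01 -0.05] pos [-0.0444  0.0009  0.0004]
```

Request:
{"api": "arm_command", "payload": {"delta_rot": [[0,0,0],[0,0,0],[0,0,0],[0,0,0],[0,0,0],[0,0,0],[0,0,0],[0,0,0],[0,0,0],[0,0,0]], "delta_pos": [[-0.008,0,0],[-0.016,0,0],[-0.024,0,0],[-0.032,0,0],[-0.038,0,0],[-0.041,0,0],[-0.042,0,0],[-0.043,0,0],[-0.044,0,0],[-0.045,0,0]], "gripper": [0.8,0.8,0.8,0.8,0.8,0.8,0.8,0.8,0.8,0.8]}}

```text
time: 5.38
position: [0.5007, 0.0357, 0.0344]
tool_rot: [0.813, 0.582, -0.0, -0.0]
ft_force: [-1.0, 0.7, 7.0]
grip_width: 0.0238
grip_force: 25.0
```

Request:
{"api": "arm_command", "payload": {"delta_rot": [[0,0,0],[0,0,0],[0,0,0],[0,0,0]], "delta_pos": [[-0.001,0,0],[-0.002,0,0],[-0.003,0,0],[-0.003,0,0]], "gripper": [0.8,0.8,0.8,0.8]}}

```text
time: 5.72
position: [0.4998, 0.0327, 0.0344]
tool_rot: [0.813, 0.582, -0.0, -0.0]
ft_force: [-1.8, 0.6, 6.9]
grip_width: 0.0238
grip_force: 25.0
```

```bash
python3 - <<'E'
from h import *
st()
E
```

```text
5.72 jig -0.0008 0.0464 0.0344 F -1.88 0.03 6.92 q6 0.171 yaw -18.85
```

Not at the stop yet. I'll keep pushing gently.

Request:
{"api": "arm_command", "payload": {"delta_rot": [[0,0,0],[0,0,0],[0,0,0],[0,0,0]], "delta_pos": [[-0.001,0,0],[-0.002,0,0],[-0.003,0,0],[-0.003,0,0]], "gripper": [0.8,0.8,0.8,0.8]}}

```text
time: 6.05
position: [0.4991, 0.0308, 0.0344]
tool_rot: [0.814, 0.581, 0.001, -0.0]
ft_force: [-0.6, 5.5, 7.7]
grip_width: 0.0239
grip_force: 25.0
```

```bash
python3 - <<'E'
from h import *
st()
E
```

```text
6.05 jig -0.0008 0.0443 0.0344 F -2.34 5.05 7.74 q6 0.165 yaw -18.9
```

The blade is home against its stop (reaction 5 N). Next I'll release it and go over to the knob.

Request:
{"api": "arm_command", "payload": {"delta_rot": [[0,0,0],[0,0,0],[0,0,0],[0,0,0],[0,0,0],[0,0,0],[0,0,0],[0,0,0],[0,0,0],[0,0,0],[0,0,0]], "delta_pos": [[0,0,0],[0,0,0],[0,0,-0.03],[0,0,-0.07],[0,0,-0.11],[-0.02,0,-0.122],[-0.05,0,-0.122],[-0.085,0,-0.122],[-0.113,0,-0.122],[-0.113,0,-0.122],[-0.113,0,-0.122]], "gripper": [-0.4,-0.4,-0.4,-0.4,-0.4,-0.4,-0.4,-0.4,-0.4,-0.4,-0.4]}}

```text
time: 6.97
position: [0.4626, -0.0785, 0.1556]
tool_rot: [0.814, 0.58, 0.0, 0.0]
ft_force: [0.1, -0.2, 0.2]
grip_width: 0.0607
grip_force: 0.0
```

```bash
python3 - <<'E'
from h import *
st(); go(J(0,-.07,.099),YAW)
E
```

```text
6.97 jig -0.0001 -0.0709 0.1556 F 0.16 -0.12 0.22 q6 -0.074 yaw -19.07
rot [ 0.03 -0.   -0.27] pos [0.0009 0.0001 0.0566]
```

Request:
{"api": "arm_command", "payload": {"delta_rot": [[0,0,0],[0,0,0],[0,0,0],[0,0,0],[0,0,0],[0,0,0],[0,0,0],[0,0,0]], "delta_pos": [[0.001,0,0.03],[0.001,0,0.05],[0.001,0,0.057],[0.001,0,0.057],[0.001,0,0.057],[0.001,0,0.057],[0.001,0,0.057],[0.001,0,0.057]], "gripper": [-0.4,-0.4,-0.4,0.6,0.6,0.6,0.6,0.6], "grip_force": 30}}

```text
time: 7.63
position: [0.4628, -0.076, 0.0993]
tool_rot: [0.813, 0.582, -0.0, -0.0]
ft_force: [-1.9, 1.6, 5.2]
grip_width: 0.0356
grip_force: 18.6
```

```bash
python3 - <<'E'
from h import *
st()
E
```

```text
7.63 jig -0.0007 -0.0684 0.0993 F -2.34 0.85 5.18 q6 -0.073 yaw -18.85
```

Gripped at a width of 35.6 mm. First turn: 63° (1.1 rad) clockwise.

Request:
{"api": "arm_command", "payload": {"delta_rot": [[0,0,6],[0,0,12],[0,0,18],[0,0,24],[0,0,30],[0,0,36],[0,0,42],[0,0,48],[0,0,54],[0,0,60],[0,0,63],[0,0,63]], "delta_pos": [[0,0,0],[0,0,0],[0,0,0],[0,0,0],[0,0,0],[0,0,0],[0,0,0],[0,0,0],[0,0,0],[0,0,0],[0,0,0],[0,0,0]], "gripper": [0.6,0.6,0.6,0.6,0.6,0.6,0.6,0.6,0.6,0.6,0.6,0.6]}}

```text
time: 8.63
position: [0.4637, -0.0769, 0.0993]
tool_rot: [0.998, 0.07, 0.001, 0.001]
ft_force: [-0.8, -1.9, 2.5]
grip_width: 0.0352
grip_force: 30.0
```

```bash
python3 - <<'E'
from h import *
st(); go(J(0,.0443,.034),YAW); print(status.get_obs()["moment"])
E
```

```text
8.63 jig 0.0004 -0.069 0.0993 F -0.14 -2.1 2.46 q6 1.028 yaw -81.92
rot [ 1.300e-01 -4.000e-02 -6.312e+01] pos [ 0.0508 -0.1013  0.0652]
[-0.34277883  0.32681247 -0.07808094]
```

Request:
{"api": "arm_command", "payload": {"delta_rot": [[0,0,0],[0,0,0],[0,0,0],[0,0,-7],[0,0,-14],[0,0,-21],[0,0,-28],[0,0,-35],[0,0,-42],[0,0,-49],[0,0,-56],[0,0,-63.1]], "delta_pos": [[0,0,0],[0,0,0],[0,0,-0.03],[0,0,-0.055],[0.006,-0.012,-0.055],[0.013,-0.025,-0.055],[0.019,-0.038,-0.055],[0.026,-0.051,-0.055],[0.032,-0.064,-0.055],[0.038,-0.077,-0.055],[0.045,-0.09,-0.04],[0.051,-0.101,-0.02]], "gripper": [-0.4,-0.4,-0.4,-0.4,-0.4,-0.4,-0.4,-0.4,-0.4,-0.4,-0.15,-0.15]}}

```text
time: 9.63
position: [0.5008, 0.0319, 0.1194]
tool_rot: [0.811, 0.585, 0.002, 0.001]
ft_force: [0.4, 0.0, -0.2]
grip_width: 0.0547
grip_force: 0.0
```

```bash
python3 - <<'E'
from h import *
st(); go(J(0,.0443,.034),YAW)
E
```

```text
9.63 jig 0.0005 0.0459 0.1194 F 0.33 0.13 -0.18 q6 0.16 yaw -18.34
rot [ 0.25 -0.07  0.46] pos [-0.0017 -0.0009  0.0854]
```

Request:
{"api": "arm_command", "payload": {"delta_rot": [[0,0,0],[0,0,0],[0,0,0],[0,0,0],[0,0,0],[0,0,0],[0,0,0],[0,0,0],[0,0,0]], "delta_pos": [[0,0,0.03],[0,0,0.06],[0,0,0.08],[0,0,0.085],[0,0,0.085],[0,0,0.085],[0,0,0.085],[0,0,0.085],[0,0,0.085]], "gripper": [-0.15,-0.15,-0.15,-0.15,0.8,0.8,0.8,0.8,0.8], "grip_force": 25}}

```text
time: 10.38
position: [0.4995, 0.0309, 0.0346]
tool_rot: [0.813, 0.582, 0.0, 0.0]
ft_force: [-5.3, 3.3, 3.0]
grip_width: 0.0244
grip_force: 2.5
```

```bash
python3 - <<'E'
from h import *
st()
E
```

```text
10.38 jig -0.0005 0.0446 0.0346 F -6.11 1.37 3.01 q6 0.166 yaw -18.78
```

Request:
{"api": "arm_command", "payload": {"delta_rot": [[0,0,0],[0,0,0],[0,0,0],[0,0,0],[0,0,0],[0,0,0]], "delta_pos": [[0.0015,0,0],[0.003,0,0],[0.0045,0,0],[0.006,0,0],[0.0075,0,0],[0.009,0,0]], "gripper": [0.8,0.8,0.8,0.8,0.8,0.8]}}

```text
time: 10.88
position: [0.5021, 0.0396, 0.0346]
tool_rot: [0.813, 0.582, 0.0, 0.0]
ft_force: [-1.8, 0.0, 6.8]
grip_width: 0.0236
grip_force: 25.0
```

```bash
python3 - <<'E'
from h import *
st()
E
```

```text
10.88 jig -0.0008 0.0537 0.0346 F -1.68 -0.53 6.82 q6 0.184 yaw -18.76
```

Request:
{"api": "arm_command", "payload": {"delta_rot": [[0,0,0],[0,0,0]], "delta_pos": [[0.001,0,0],[0.001,0,0]], "gripper": [0.8,0.8]}}

```text
time: 11.05
position: [0.5025, 0.0408, 0.0345]
tool_rot: [0.813, 0.582, 0.0, 0.0]
ft_force: [-1.6, 1.1, 6.1]
grip_width: 0.0236
grip_force: 25.0
```

```bash
python3 - <<'E'
from h import *
st()
E
```

```text
11.05 jig -0.0008 0.0549 0.0345 F -1.84 0.58 6.12 q6 0.186 yaw -18.76
```

No drag yet (about 0.5 N). I'll push home, return to the knob and turn it a further 0.6 rad.

Request:
{"api": "arm_command", "payload": {"delta_rot": [[0,0,0],[0,0,0],[0,0,0],[0,0,0],[0,0,0],[0,0,0],[0,0,0],[0,0,0],[0,0,0],[0,0,0],[0,0,0],[0,0,0]], "delta_pos": [[-0.005,0,0],[-0.009,0,0],[-0.011,0,0],[-0.012,0,0],[-0.012,0,0],[-0.012,0,0],[-0.012,0,-0.03],[-0.012,0,-0.07],[-0.012,0,-0.11],[-0.04,0,-0.121],[-0.08,0,-0.121],[-0.11,0,-0.121]], "gripper": [0.8,0.8,0.8,0.8,-0.4,-0.4,-0.4,-0.4,-0.4,-0.4,-0.4,-0.4]}}

```text
time: 12.05
position: [0.4676, -0.0655, 0.1562]
tool_rot: [0.812, 0.583, 0.001, 0.002]
ft_force: [0.1, -0.1, 0.1]
grip_width: 0.0599
grip_force: 0.0
```

```bash
python3 - <<'E'
from h import *
st(); go(J(0,-.07,.099),YAW)
E
```

```text
12.05 jig 0.0004 -0.057 0.1562 F 0.14 -0.04 0.14 q6 -0.05 yaw -18.64
rot [0.27 0.07 0.16] pos [-0.013  -0.0007  0.0572]
```

Request:
{"api": "arm_command", "payload": {"delta_rot": [[0,0,0],[0,0,0],[0,0,0],[0,0,0],[0,0,0],[0,0,0],[0,0,0],[0,0,0],[0,0,0]], "delta_pos": [[-0.013,0,0],[-0.013,0,0],[-0.013,0,0.03],[-0.013,0,0.057],[-0.013,0,0.057],[-0.013,0,0.057],[-0.013,0,0.057],[-0.013,0,0.057],[-0.013,0,0.057]], "gripper": [-0.4,-0.4,-0.4,-0.4,0.6,0.6,0.6,0.6,0.6], "grip_force": 30}}

```text
time: 12.8
position: [0.4629, -0.0757, 0.0986]
tool_rot: [0.813, 0.583, 0.0, 0.0]
ft_force: [-3.3, 1.0, 4.5]
grip_width: 0.0354
grip_force: 18.3
```

```bash
python3 - <<'E'
from h import *
st()
E
```

```text
12.8 jig -0.0007 -0.0682 0.0986 F -3.39 -0.13 4.48 q6 -0.074 yaw -18.73
```

Request:
{"api": "arm_command", "payload": {"delta_rot": [[0,0,0],[0,0,6],[0,0,12],[0,0,18],[0,0,24],[0,0,30],[0,0,34],[0,0,34]], "delta_pos": [[0,0,0],[0,0,0],[0,0,0],[0,0,0],[0,0,0],[0,0,0],[0,0,0],[0,0,0]], "gripper": [0.6,0.6,0.6,0.6,0.6,0.6,0.6,0.6]}}

```text
time: 13.47
position: [0.4636, -0.0762, 0.0986]
tool_rot: [0.948, 0.319, 0.001, 0.001]
ft_force: [-0.6, -0.3, 6.3]
grip_width: 0.0352
grip_force: 30.0
```

```bash
python3 - <<'E'
from h import *
st(); go(J(0,.0443,.034),YAW)
E
```

```text
13.47 jig 0.0001 -0.0684 0.0986 F -0.51 -0.49 6.31 q6 0.521 yaw -52.85
rot [  0.14  -0.04 -34.05] pos [ 0.0932 -0.0634  0.0646]
```

Request:
{"api": "arm_command", "payload": {"delta_rot": [[0,0,0],[0,0,0],[0,0,0],[0,0,0],[0,0,-7],[0,0,-14],[0,0,-21],[0,0,-28],[0,0,-34],[0,0,-34],[0,0,-34],[0,0,-34]], "delta_pos": [[0,0,0],[0,0,0],[0,0,-0.03],[0,0,-0.055],[0.018,-0.012,-0.055],[0.036,-0.025,-0.055],[0.054,-0.038,-0.055],[0.072,-0.05,-0.055],[0.093,-0.063,-0.045],[0.093,-0.063,-0.02],[0.093,-0.063,0.01],[0.093,-0.063,0.03]], "gripper": [-0.4,-0.4,-0.4,-0.4,-0.4,-0.4,-0.4,-0.4,-0.15,-0.15,-0.15,-0.15]}}

```text
time: 14.47
position: [0.4985, 0.0311, 0.066]
tool_rot: [0.812, 0.583, -0.0, -0.0]
ft_force: [-0.0, -0.4, -0.4]
grip_width: 0.0508
grip_force: 0.0
```

Request:
{"api": "arm_command", "payload": {"delta_rot": [[0,0,0],[0,0,0],[0,0,0],[0,0,0],[0,0,0],[0,0,0],[0,0,0]], "delta_pos": [[0,0,0.02],[0,0,0.034],[0,0,0.034],[0,0,0.034],[0,0,0.034],[0,0,0.034],[0,0,0.034]], "gripper": [-0.15,-0.15,0.8,0.8,0.8,0.8,0.8], "grip_force": 25}}

```text
time: 15.05
position: [0.4993, 0.0303, 0.0345]
tool_rot: [0.813, 0.582, 0.001, 0.001]
ft_force: [-6.7, 3.6, 1.8]
grip_width: 0.0247
grip_force: 4.8
```

```bash
python3 - <<'E'
from h import *
st()
E
```

```text
15.05 jig -0.0004 0.0439 0.0345 F -7.54 1.25 1.78 q6 0.164 yaw -18.76
```

Request:
{"api": "arm_command", "payload": {"delta_rot": [[0,0,0],[0,0,0],[0,0,0],[0,0,0],[0,0,0],[0,0,0]], "delta_pos": [[0.0015,0,0],[0.003,0,0],[0.0045,0,0],[0.006,0,0],[0.0075,0,0],[0.009,0,0]], "gripper": [0.8,0.8,0.8,0.8,0.8,0.8]}}

```text
time: 15.55
position: [0.5019, 0.039, 0.0344]
tool_rot: [0.813, 0.582, 0.0, 0.0]
ft_force: [-0.8, -0.8, 6.7]
grip_width: 0.0237
grip_force: 25.0
```

```bash
python3 - <<'E'
from h import *
st()
E
```

```text
15.55 jig -0.0008 0.053 0.0344 F -0.51 -1.04 6.72 q6 0.183 yaw -18.76
```

Request:
{"api": "arm_command", "payload": {"delta_rot": [[0,0,0],[0,0,0]], "delta_pos": [[0.001,0,0],[0.001,0,0]], "gripper": [0.8,0.8]}}

```text
time: 15.72
position: [0.5023, 0.0401, 0.0344]
tool_rot: [0.813, 0.582, 0.0, 0.0]
ft_force: [-1.3, 1.3, 6.4]
grip_width: 0.0235
grip_force: 25.0
```

```bash
python3 - <<'E'
from h import *
st()
E
```

```text
15.72 jig -0.0008 0.0542 0.0344 F -1.69 0.79 6.39 q6 0.185 yaw -18.75
```

Request:
{"api": "arm_command", "payload": {"delta_rot": [[0,0,0],[0,0,0],[0,0,0],[0,0,0],[0,0,0],[0,0,0],[0,0,0],[0,0,0],[0,0,0],[0,0,0],[0,0,0],[0,0,0]], "delta_pos": [[-0.005,0,0],[-0.009,0,0],[-0.011,0,0],[-0.012,0,0],[-0.012,0,0],[-0.012,0,0],[-0.012,0,-0.03],[-0.012,0,-0.07],[-0.012,0,-0.11],[-0.045,0,-0.121],[-0.085,0,-0.121],[-0.124,0,-0.121]], "gripper": [0.8,0.8,0.8,0.8,-0.4,-0.4,-0.4,-0.4,-0.4,-0.4,-0.4,-0.4]}}

```text
time: 16.72
position: [0.4628, -0.0786, 0.1561]
tool_rot: [0.812, 0.584, 0.001, 0.002]
ft_force: [0.9, -0.6, -0.8]
grip_width: 0.0601
grip_force: 0.0
```

Request:
{"api": "arm_command", "payload": {"delta_rot": [[0,0,0],[0,0,0],[0,0,0],[0,0,0],[0,0,0],[0,0,0],[0,0,0],[0,0,0],[0,0,0]], "delta_pos": [[0,0,0],[0,0,0.02],[0,0,0.045],[0,0,0.057],[0,0,0.057],[0,0,0.057],[0,0,0.057],[0,0,0.057],[0,0,0.057]], "gripper": [-0.4,-0.4,-0.4,-0.4,0.6,0.6,0.6,0.6,0.6], "grip_force": 30}}

```text
time: 17.47
position: [0.4624, -0.0775, 0.0983]
tool_rot: [0.813, 0.583, 0.0, 0.0]
ft_force: [-4.9, 1.3, 3.8]
grip_width: 0.0354
grip_force: 18.0
```

```bash
python3 - <<'E'
from h import *
st()
E
```

```text
17.47 jig -0.0007 -0.07 0.0983 F -5.02 -0.33 3.84 q6 -0.078 yaw -18.74
```

Request:
{"api": "arm_command", "payload": {"delta_rot": [[0,0,0],[0,0,6],[0,0,12],[0,0,18],[0,0,24],[0,0,29],[0,0,29]], "delta_pos": [[0,0,0],[0,0,0],[0,0,0],[0,0,0],[0,0,0],[0,0,0],[0,0,0]], "gripper": [0.6,0.6,0.6,0.6,0.6,0.6,0.6]}}

```text
time: 18.05
position: [0.4622, -0.0774, 0.0983]
tool_rot: [0.933, 0.36, 0.0, 0.0]
ft_force: [-0.7, -0.2, 5.8]
grip_width: 0.0351
grip_force: 30.0
```

```bash
python3 - <<'E'
from h import *
st(); go(J(0,.0443,.034),YAW)
E
```

```text
18.05 jig -0.0009 -0.07 0.0983 F -0.59 -0.46 5.77 q6 0.43 yaw -47.86
rot [ 4.000e-02 -1.000e-02 -2.906e+01] pos [ 0.1003 -0.0548  0.0643]
```

Request:
{"api": "arm_command", "payload": {"delta_rot": [[0,0,0],[0,0,0],[0,0,0],[0,0,0],[0,0,-6],[0,0,-12],[0,0,-18],[0,0,-24],[0,0,-29],[0,0,-29],[0,0,-29],[0,0,-29]], "delta_pos": [[0,0,0],[0,0,0],[0,0,-0.03],[0,0,-0.055],[0.02,-0.011,-0.055],[0.04,-0.022,-0.055],[0.06,-0.033,-0.055],[0.08,-0.044,-0.055],[0.1,-0.055,-0.045],[0.1,-0.055,-0.02],[0.1,-0.055,0.01],[0.1,-0.055,0.03]], "gripper": [-0.4,-0.4,-0.4,-0.4,-0.4,-0.4,-0.4,-0.4,-0.15,-0.15,-0.15,-0.15]}}

```text
time: 19.05
position: [0.499, 0.031, 0.0659]
tool_rot: [0.812, 0.584, -0.0, -0.0]
ft_force: [0.0, 0.0, -0.9]
grip_width: 0.0508
grip_force: 0.0
```

Request:
{"api": "arm_command", "payload": {"delta_rot": [[0,0,0],[0,0,0],[0,0,0],[0,0,0],[0,0,0],[0,0,0],[0,0,0]], "delta_pos": [[0,0,0.02],[0,0,0.034],[0,0,0.034],[0,0,0.034],[0,0,0.034],[0,0,0.034],[0,0,0.034]], "gripper": [-0.15,-0.15,0.8,0.8,0.8,0.8,0.8], "grip_force": 25}}

```text
time: 19.63
position: [0.4993, 0.0304, 0.0345]
tool_rot: [0.813, 0.582, 0.0, 0.0]
ft_force: [-3.7, 1.6, 2.0]
grip_width: 0.0247
grip_force: 1.7
```

```bash
python3 - <<'E'
from h import *
st()
E
```

```text
19.63 jig -0.0005 0.0441 0.0345 F -4.02 0.34 2.03 q6 0.164 yaw -18.76
```

Request:
{"api": "arm_command", "payload": {"delta_rot": [[0,0,0],[0,0,0],[0,0,0],[0,0,0],[0,0,0],[0,0,0]], "delta_pos": [[0.0015,0,0],[0.003,0,0],[0.0045,0,0],[0.006,0,0],[0.0075,0,0],[0.009,0,0]], "gripper": [0.8,0.8,0.8,0.8,0.8,0.8]}}

```text
time: 20.13
position: [0.5018, 0.0387, 0.0344]
tool_rot: [0.813, 0.583, -0.0, 0.0]
ft_force: [-2.2, -2.2, 6.8]
grip_width: 0.0236
grip_force: 25.0
```

```bash
python3 - <<'E'
from h import *
st()
E
```

```text
20.13 jig -0.0008 0.0527 0.0344 F -1.37 -2.82 6.78 q6 0.183 yaw -18.74
```

Request:
{"api": "arm_command", "payload": {"delta_rot": [[0,0,0],[0,0,0]], "delta_pos": [[0.001,0,0],[0.001,0,0]], "gripper": [0.8,0.8]}}

```text
time: 20.3
position: [0.5022, 0.0398, 0.0344]
tool_rot: [0.813, 0.583, -0.0, 0.0]
ft_force: [-2.4, -1.4, 6.5]
grip_width: 0.0238
grip_force: 25.0
```

```bash
python3 - <<'E'
from h import *
st()
E
```

```text
20.3 jig -0.0008 0.0539 0.0344 F -1.81 -2.11 6.47 q6 0.185 yaw -18.73
```

Drag appears: about 2.8 N moving and 2.1 N stopped. I'll average a few more readings, holding first and then slow pulls after going part of the way back.

Request:
{"api": "arm_command", "payload": {"delta_rot": [[0,0,0]], "delta_pos": [[0,0,0]], "gripper": [0.8]}}

```text
time: 20.38
position: [0.5022, 0.0398, 0.0344]
tool_rot: [0.813, 0.583, -0.0, 0.0]
ft_force: [-2.2, -0.6, 7.2]
grip_width: 0.0242
grip_force: 25.0
```

```bash
python3 -c "
from h import *
st()"
```

```text
20.38 jig -0.0008 0.0539 0.0344 F -1.89 -1.27 7.25 q6 0.185 yaw -18.74
```

Request:
{"api": "arm_command", "payload": {"delta_rot": [[0,0,0],[0,0,0],[0,0,0],[0,0,0],[0,0,0]], "delta_pos": [[-0.002,0,0],[-0.004,0,0],[-0.006,0,0],[-0.007,0,0],[-0.008,0,0]], "gripper": [0.8,0.8,0.8,0.8,0.8]}}

```text
time: 20.8
position: [0.4999, 0.0332, 0.0344]
tool_rot: [0.813, 0.582, 0.001, -0.0]
ft_force: [-0.3, 3.0, 6.5]
grip_width: 0.0237
grip_force: 25.0
```

```bash
python3 -c "
from h import *
st()"
```

```text
20.8 jig -0.0008 0.0469 0.0344 F -1.23 2.75 6.52 q6 0.168 yaw -18.8
```

Request:
{"api": "arm_command", "payload": {"delta_rot": [[0,0,0],[0,0,0],[0,0,0],[0,0,0]], "delta_pos": [[0.001,0,0],[0.002,0,0],[0.003,0,0],[0.004,0,0]], "gripper": [0.8,0.8,0.8,0.8]}}

```text
time: 21.13
position: [0.5008, 0.0359, 0.0344]
tool_rot: [0.813, 0.583, -0.0, 0.0]
ft_force: [-3.1, -2.7, 6.5]
grip_width: 0.0237
grip_force: 25.0
```

```bash
python3 -c "
from h import *
st()"
```

```text
21.13 jig -0.0008 0.0497 0.0344 F -2.09 -3.52 6.5 q6 0.177 yaw -18.74
```

Request:
{"api": "arm_command", "payload": {"delta_rot": [[0,0,0],[0,0,0]], "delta_pos": [[0.001,0,0],[0.002,0,0]], "gripper": [0.8,0.8]}}

```text
time: 21.3
position: [0.5015, 0.0377, 0.0344]
tool_rot: [0.813, 0.583, -0.0, 0.0]
ft_force: [-2.6, -3.2, 7.2]
grip_width: 0.0236
grip_force: 25.0
```

```bash
python3 -c "
from h import *
st()"
```

```text
21.3 jig -0.0008 0.0517 0.0344 F -1.42 -3.91 7.22 q6 0.181 yaw -18.74
```

Request:
{"api": "arm_command", "payload": {"delta_rot": [[0,0,0],[0,0,0]], "delta_pos": [[0.001,0,0],[0.002,0,0]], "gripper": [0.8,0.8]}}

```text
time: 21.47
position: [0.5021, 0.0396, 0.0344]
tool_rot: [0.813, 0.583, -0.0, 0.0]
ft_force: [-2.9, -2.3, 6.7]
grip_width: 0.0237
grip_force: 25.0
```

```bash
python3 -c "
from h import *
st()"
```

```text
21.47 jig -0.0008 0.0537 0.0344 F -2.04 -3.1 6.71 q6 0.185 yaw -18.73
```

Request:
{"api": "arm_command", "payload": {"delta_rot": [[0,0,0]], "delta_pos": [[0,0,0]], "gripper": [0.8]}}

```text
time: 21.55
position: [0.5021, 0.0398, 0.0344]
tool_rot: [0.813, 0.583, -0.0, 0.0]
ft_force: [-2.7, -1.7, 5.7]
grip_width: 0.024
grip_force: 25.0
```

```bash
python3 -c "
from h import *
st()"
```

```text
21.55 jig -0.0008 0.0538 0.0344 F -2.0 -2.45 5.65 q6 0.185 yaw -18.74
```

Request:
{"api": "arm_command", "payload": {"delta_rot": [[0,0,0]], "delta_pos": [[0,0,0]], "gripper": [0.8]}}

```text
time: 21.63
position: [0.5022, 0.0398, 0.0344]
tool_rot: [0.813, 0.583, -0.0, 0.0]
ft_force: [-3.1, -3.1, 5.1]
grip_width: 0.0238
grip_force: 25.0
```

```bash
python3 -c "
from h import *
st()"
```

```text
21.63 jig -0.0008 0.0538 0.0344 F -1.93 -3.88 5.12 q6 0.185 yaw -18.74
```

Press is about 4.6 N (pull ≈ 3.2 N) and the target is 6 N, so I'll turn about 8° more.

Request:
{"api": "arm_command", "payload": {"delta_rot": [[0,0,0],[0,0,0],[0,0,0],[0,0,0],[0,0,0],[0,0,0],[0,0,0],[0,0,0],[0,0,0],[0,0,0],[0,0,0],[0,0,0]], "delta_pos": [[-0.005,0,0],[-0.009,0,0],[-0.011,0,0],[-0.012,0,0],[-0.012,0,0],[-0.012,0,0],[-0.012,0,-0.03],[-0.012,0,-0.07],[-0.012,0,-0.11],[-0.045,0,-0.121],[-0.085,0,-0.121],[-0.124,0,-0.121]], "gripper": [0.8,0.8,0.8,0.8,-0.4,-0.4,-0.4,-0.4,-0.4,-0.4,-0.4,-0.4]}}

```text
time: 22.63
position: [0.4635, -0.0787, 0.1562]
tool_rot: [0.812, 0.584, 0.001, 0.002]
ft_force: [-0.1, -0.8, -0.1]
grip_width: 0.0597
grip_force: 0.0
```

Request:
{"api": "arm_command", "payload": {"delta_rot": [[0,0,0],[0,0,0],[0,0,0],[0,0,0],[0,0,0],[0,0,0],[0,0,0],[0,0,0],[0,0,0],[0,0,0]], "delta_pos": [[0,0,0],[0,0,0.02],[0,0,0.045],[0,0,0.057],[0,0,0.057],[0,0,0.057],[0,0,0.057],[0,0,0.057],[0,0,0.057],[0,0,0.057]], "gripper": [-0.4,-0.4,-0.4,-0.4,0.6,0.6,0.6,0.6,0.6,0.6], "grip_force": 30}}

```text
time: 23.47
position: [0.4624, -0.0774, 0.0983]
tool_rot: [0.813, 0.583, 0.0, 0.0]
ft_force: [-2.2, 0.7, 4.5]
grip_width: 0.035
grip_force: 30.0
```

```bash
python3 - <<'E'
from h import *
st()
E
```

```text
23.47 jig -0.0007 -0.0699 0.0983 F -2.3 -0.01 4.5 q6 -0.078 yaw -18.74
```

Request:
{"api": "arm_command", "payload": {"delta_rot": [[0,0,2],[0,0,5],[0,0,8],[0,0,8],[0,0,8]], "delta_pos": [[0,0,0],[0,0,0],[0,0,0],[0,0,0],[0,0,0]], "gripper": [0.6,0.6,0.6,0.6,0.6]}}

```text
time: 23.88
position: [0.4624, -0.0773, 0.0982]
tool_rot: [0.851, 0.525, 0.0, 0.0]
ft_force: [-1.6, 1.1, 5.6]
grip_width: 0.0353
grip_force: 30.0
```

```bash
python3 - <<'E'
from h import *
st(); go(J(0,.0443,.034),YAW)
E
```

```text
23.88 jig -0.0007 -0.0699 0.0982 F -1.9 0.56 5.58 q6 0.061 yaw -26.73
rot [ 0.01 -0.01 -7.93] pos [ 0.1132 -0.0151  0.0642]
```

Back to the blade to test it.

Request:
{"api": "arm_command", "payload": {"delta_rot": [[0,0,0],[0,0,0],[0,0,0],[0,0,0],[0,0,-4],[0,0,-8],[0,0,-8],[0,0,-8],[0,0,-8],[0,0,-8],[0,0,-8],[0,0,-8]], "delta_pos": [[0,0,0],[0,0,0],[0,0,-0.03],[0,0,-0.055],[0.022,-0.003,-0.055],[0.045,-0.006,-0.055],[0.068,-0.009,-0.055],[0.09,-0.012,-0.055],[0.113,-0.015,-0.045],[0.113,-0.015,-0.02],[0.113,-0.015,0.01],[0.113,-0.015,0.03]], "gripper": [-0.4,-0.4,-0.4,-0.4,-0.4,-0.4,-0.4,-0.4,-0.15,-0.15,-0.15,-0.15]}}

```text
time: 24.88
position: [0.5001, 0.0308, 0.066]
tool_rot: [0.812, 0.583, 0.0, 0.0]
ft_force: [-1.0, -0.2, -0.2]
grip_width: 0.0506
grip_force: 0.0
```

Request:
{"api": "arm_command", "payload": {"delta_rot": [[0,0,0],[0,0,0],[0,0,0],[0,0,0],[0,0,0],[0,0,0],[0,0,0],[0,0,0]], "delta_pos": [[0,0,0.02],[0,0,0.034],[0,0,0.034],[0,0,0.034],[0,0,0.034],[0,0,0.034],[0,0,0.034],[0,0,0.034]], "gripper": [-0.15,-0.15,0.8,0.8,0.8,0.8,0.8,0.8], "grip_force": 25}}

```text
time: 25.55
position: [0.499, 0.0305, 0.0343]
tool_rot: [0.813, 0.582, -0.0, -0.001]
ft_force: [-2.4, 1.1, 5.1]
grip_width: 0.0241
grip_force: 25.0
```

```bash
python3 -c "
from h import *
st()"
```

```text
25.55 jig -0.0008 0.044 0.0343 F -2.63 0.3 5.1 q6 0.164 yaw -18.77
```

Request:
{"api": "arm_command", "payload": {"delta_rot": [[0,0,0],[0,0,0],[0,0,0],[0,0,0]], "delta_pos": [[0.001,0,0],[0.002,0,0],[0.003,0,0],[0.004,0,0]], "gripper": [0.8,0.8,0.8,0.8]}}

```text
time: 25.88
position: [0.5, 0.0334, 0.0343]
tool_rot: [0.813, 0.583, -0.001, -0.0]
ft_force: [-4.5, -3.4, 6.1]
grip_width: 0.0239
grip_force: 25.0
```

```bash
python3 -c "
from h import *
st()"
```

```text
25.88 jig -0.0008 0.0471 0.0343 F -3.16 -4.64 6.11 q6 0.172 yaw -18.72
```

Request:
{"api": "arm_command", "payload": {"delta_rot": [[0,0,0]], "delta_pos": [[0.001,0,0]], "gripper": [0.8]}}

```text
time: 25.97
position: [0.5003, 0.0343, 0.0343]
tool_rot: [0.813, 0.583, -0.001, -0.0]
ft_force: [-3.7, -3.7, 5.7]
grip_width: 0.0239
grip_force: 25.0
```

```bash
python3 -c "
from h import *
st()"
```

```text
25.97 jig -0.0008 0.0481 0.0343 F -2.33 -4.73 5.71 q6 0.175 yaw -18.72
```

Request:
{"api": "arm_command", "payload": {"delta_rot": [[0,0,0]], "delta_pos": [[0.001,0,0]], "gripper": [0.8]}}

```text
time: 26.05
position: [0.5006, 0.0353, 0.0343]
tool_rot: [0.813, 0.583, -0.001, -0.0]
ft_force: [-4.0, -3.7, 7.1]
grip_width: 0.0236
grip_force: 25.0
```

```bash
python3 -c "
from h import *
st()"
```

```text
26.05 jig -0.0008 0.0491 0.0343 F -2.58 -4.77 7.14 q6 0.176 yaw -18.72
```

Request:
{"api": "arm_command", "payload": {"delta_rot": [[0,0,0]], "delta_pos": [[0.001,0,0]], "gripper": [0.8]}}

```text
time: 26.13
position: [0.5009, 0.0362, 0.0343]
tool_rot: [0.813, 0.583, -0.001, -0.0]
ft_force: [-4.1, -2.8, 6.7]
grip_width: 0.024
grip_force: 25.0
```

```bash
python3 -c "
from h import *
st()"
```

```text
26.13 jig -0.0008 0.0501 0.0343 F -2.98 -3.96 6.66 q6 0.179 yaw -18.73
```

Request:
{"api": "arm_command", "payload": {"delta_rot": [[0,0,0]], "delta_pos": [[0.001,0,0]], "gripper": [0.8]}}

```text
time: 26.22
position: [0.5012, 0.0372, 0.0343]
tool_rot: [0.813, 0.583, -0.001, -0.0]
ft_force: [-5.3, -3.0, 6.5]
grip_width: 0.0237
grip_force: 25.0
```

```bash
python3 -c "
from h import *
st()"
```

```text
26.22 jig -0.0008 0.0511 0.0343 F -4.03 -4.57 6.46 q6 0.18 yaw -18.72
```

Request:
{"api": "arm_command", "payload": {"delta_rot": [[0,0,0]], "delta_pos": [[0.001,0,0]], "gripper": [0.8]}}

```text
time: 26.3
position: [0.5016, 0.0381, 0.0343]
tool_rot: [0.813, 0.583, -0.001, -0.0]
ft_force: [-4.5, -2.2, 6.5]
grip_width: 0.024
grip_force: 25.0
```

```bash
python3 -c "
from h import *
st()"
```

```text
26.3 jig -0.0008 0.0521 0.0343 F -3.52 -3.5 6.53 q6 0.183 yaw -18.73
```

Request:
{"api": "arm_command", "payload": {"delta_rot": [[0,0,0],[0,0,0]], "delta_pos": [[0.001,0,0],[0.001,0,0]], "gripper": [0.8,0.8]}}

```text
time: 26.47
position: [0.5019, 0.0392, 0.0343]
tool_rot: [0.813, 0.583, -0.001, -0.0]
ft_force: [-4.2, -2.4, 7.2]
grip_width: 0.024
grip_force: 25.0
```

```bash
python3 -c "
from h import *
st()"
```

```text
26.47 jig -0.0008 0.0532 0.0343 F -3.18 -3.6 7.17 q6 0.184 yaw -18.73
```

Request:
{"api": "arm_command", "payload": {"delta_rot": [[0,0,0]], "delta_pos": [[0,0,0]], "gripper": [0.8]}}

```text
time: 26.55
position: [0.502, 0.0392, 0.0343]
tool_rot: [0.813, 0.583, -0.001, -0.0]
ft_force: [-4.4, -2.5, 6.1]
grip_width: 0.0235
grip_force: 25.0
```

```bash
python3 -c "
from h import *
st()"
```

```text
26.55 jig -0.0008 0.0532 0.0343 F -3.36 -3.79 6.09 q6 0.184 yaw -18.73
```

Request:
{"api": "arm_command", "payload": {"delta_rot": [[0,0,0]], "delta_pos": [[0,0,0]], "gripper": [0.8]}}

```text
time: 26.63
position: [0.5019, 0.0392, 0.0343]
tool_rot: [0.813, 0.583, -0.001, -0.0]
ft_force: [-4.3, -2.0, 7.2]
grip_width: 0.0237
grip_force: 25.0
```

```bash
python3 -c "
from h import *
st()"
```

```text
26.63 jig -0.0008 0.0532 0.0343 F -3.46 -3.27 7.21 q6 0.184 yaw -18.73
```

The moving pull averages 4.3 N and reads 3.5 N stopped, so the blade is just dragging as wanted. I'll draw it one more mm to make a full centimetre, then push firmly home.

Request:
{"api": "arm_command", "payload": {"delta_rot": [[0,0,0],[0,0,0],[0,0,0],[0,0,0],[0,0,0],[0,0,0],[0,0,0],[0,0,0],[0,0,0],[0,0,0],[0,0,0],[0,0,0]], "delta_pos": [[0.001,0,0],[0.0015,0,0],[-0.001,0,0],[-0.003,0,0],[-0.005,0,0],[-0.007,0,0],[-0.009,0,0],[-0.01,0,0],[-0.011,0,0],[-0.012,0,0],[-0.0125,0,0],[-0.0125,0,0]], "gripper": [0.8,0.8,0.8,0.8,0.8,0.8,0.8,0.8,0.8,0.8,0.8,0.8]}}

```text
time: 27.63
position: [0.4989, 0.0303, 0.0343]
tool_rot: [0.813, 0.582, 0.001, -0.001]
ft_force: [-0.1, 12.1, 5.5]
grip_width: 0.0237
grip_force: 25.0
```

```bash
python3 -c "
from h import *
st()"
```

```text
27.63 jig -0.0008 0.0438 0.0343 F -3.99 11.37 5.48 q6 0.159 yaw -18.87
```

Firmly against the stop (11 N). Now release and rise clear.

Request:
{"api": "arm_command", "payload": {"delta_rot": [[0,0,0],[0,0,0],[0,0,0],[0,0,0],[0,0,0],[0,0,0],[0,0,0],[0,0,0],[0,0,0],[0,0,0]], "delta_pos": [[0,0,0],[0,0,0],[0,0,0],[0,0,-0.02],[0,0,-0.05],[0,0,-0.09],[0,0,-0.13],[0,0,-0.17],[0,0,-0.2],[0,0,-0.2]], "gripper": [-0.15,-0.15,-0.15,-0.15,-0.15,-0.15,-0.15,-0.15,-0.15,-0.15]}}

```text
time: 28.47
position: [0.5038, 0.0266, 0.2401]
tool_rot: [0.813, 0.582, 0.005, 0.006]
ft_force: [1.1, -0.2, 0.6]
grip_width: 0.0502
grip_force: 0.0
```

```bash
python3 - <<'E'
from h import *
st()
c=snap("scene","s3.png")["pixels"][170:290,220:380]; cv2.imwrite("pics/s3c.png",cv2.resize(c,(800,600),interpolation=cv2.INTER_CUBIC))
E
```

```text
28.47 jig 0.005 0.0419 0.2401 F 1.13 0.16 0.57 q6 0.159 yaw -18.79
```

View pics/s3c.png

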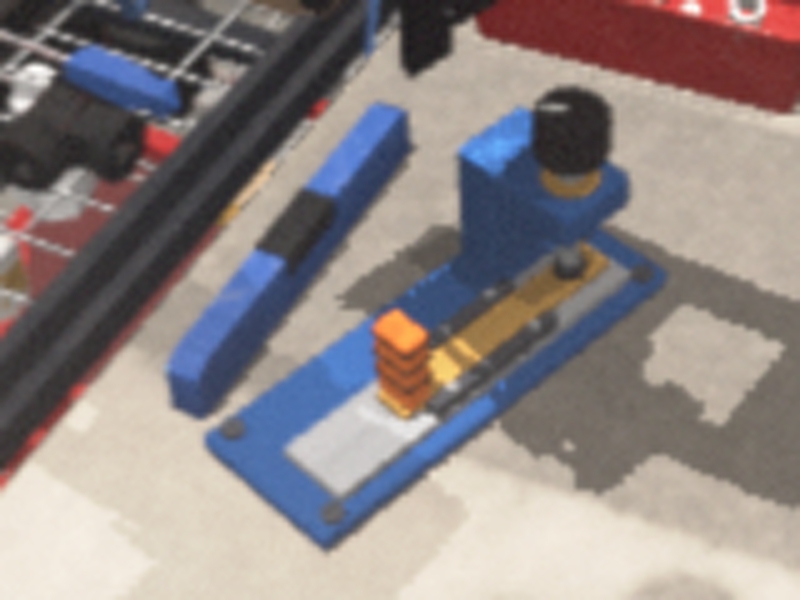

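The view shows the blade home with its tip past the foot (crop (570,265)), the handle upright at crop (402,365), the level unmoved and the gripper well clear.

```bash
python3 -c "
from h import *
print(robot.hand_in())"
```

```text
the job is handed in; nothing more can be done
None
```

The job is handed in: the blade is fully home under the foot and drags at about 4.3 N measured, tried over about 1 cm; the hands are off, and nothing else on the table was handled; it took about 29 s.

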